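# Set the bench shaker to its second speed

## Robot

A 7-joint arm with a two-finger parallel gripper is mounted at the origin on a cart in front of the work surface, level with it; the furniture and walls round the work are solid. World frame = base frame: x ahead of the robot, y to its left, z up, the work surface at z = 0. Lengths are in m, angles in rad, forces in N, time in s.
With the tool pointing down it reaches from about 0.425 to 0.925 m from the base axis. Payload 6.8 kg.
Tool frame: the origin (TCP) lies on the mounting face of the last link; the fingertips stand 173 mm ahead of it and the grasp point (between the pads) lies 155 mm ahead of it (grip_point_offset is the distance from the TCP to the grasp point, in m); x points along the fingers, z is the direction in which the jaws open and shut, and the axes are right-handed (so a half turn about x gives the same grasp; the last joint's range is limited). The gripper opens to 85 mm and grips with 20 to 120 N. Pads are 22 mm wide; open, the fingers measure 114 mm over their backs; the gripper's body (76 mm by 85 mm) begins 54 mm behind the grasp point. The pads swing forward as they close: fully open they stand 13 mm farther back than shut.
Start: joints at [-1.302, 0.477, 0.022, 1.555, -0.011, 1.109, -0.083], TCP at [0.248, 0.628, 0.405] pointing down, gripper open.
Joint ranges: [-2.96, 2.96], [-0.34, 2.1], [-1.41, 1.46], [0.24, 2.44], [-1.37, 4.51], [0.17, 1.92], [-2.96, 2.96]. Speed limits (rad/s): [2.39, 2.39, 3.14, 3.14, 3.14, 3.14, 3.14].

## Interface

Orientations are given as a rotation vector (axis times angle).
In Python, from bench import * gives the robot as it stands. The module is installed in compiled form; this text tells all that it offers.
- The arm moves only by the tool servo_tool, never from a script. Its argument "motion" is a list of rows, each a list of 5 numbers: the shift along the tool's x, y, z in m, then the turn about the tool's x in degrees, then the gripper command: -1 is fully open, 1 is shut, values between are in proportion. In form: [[dx, dy, dz, turn, fingers], ...]. A call has 1 to 8 rows; each row is the pose to reach, as a shift and turn from the pose measured when the call began, along the tool's axes at that moment; what a row does not reach only later rows make up. A row lasts 1/10 s, in which the tool goes at most 50 mm and 8.59 degrees, less where a joint would pass 70% of its speed; a pose out of reach is approached as far as the arm can. A call with a gripper value outside its range is refused whole. The fingers move at their own pace and stop on an object; "force" is the grip in N (left out, the last holds). Time passes only in rows, so rows that repeat a pose let the fingers close. It gives the time, the measured TCP pose, the force and the opening at its end, in the units of the state.
- get_obs(): the state, without advancing time (a new reading comes with each control period).
- grab_frame(name): name is "scene" or "top" or "wrist"; returns the picture (384x512x3 uint8, red, green, blue); there is no depth.
- camera_params(name): a dict with "mtx" (3x3 intrinsics, pixels), "world_to_cam" (4x4, takes a point from world to camera coordinates); the wrist camera has in their place "T_tool_cam" (4x4, takes a point from camera to tool coordinates, whose origin is the TCP and whose axes are the tool frame's). Camera axes: x right, y down, z forward; pixel columns grow to the right and rows downward; lengths in m; the calibration is good to about 2 mm. The wrist camera is an equidistant fisheye: a pixel r from the principal point sees the ray r / f radians off the axis. A picture is of the moment at which its call begins: read the wrist's pose just before it. camera_params takes no time and is no camera call.
- hand_in(): hands the job in, once; it reports no verdict.
The state is a dict: "clock": time; "joints": joint angles; "qvel": joint speeds; "tau": joint torques, N m; "tcp_pos": TCP position; "orientation": TCP orientation; "contact_force": force on the tool from outside, world axes, zero at the start; "moment": the same for the moment, N m; "grip_width": finger opening in m.
Only numpy, scipy, OpenCV 4.12 (cv2) and the standard library are available. Lean on these libraries where they do the work, as an engineer would, in place of code of your own. Each camera call takes 0.05 s, during which the arm holds its last target. There are 200 camera calls.

## Task

Get the bench shaker ready for a fast run, only pushing with the fingertips. First push the petri dish along the shaker's deck, away from the robot, until it rests against both stop pins at the far end of the deck; then push the shaker's lever, also away from the robot, past its first click all the way to its second stop and leave it there. Do not lift, tip or carry the dish, and leave the bottle, cup and vial beside the shaker where they stand.

Things in the scene. Friction and masses are not known exactly. Their poses are not given: they have to be found in the camera images.
- shaker: Fixed white bench shaker, 54 mm high; origin at worktop level; the housing spans x -100..100, y -110..100 mm in its own frame (+x its far side, +y its left; yaw -0.2 to 0.45 rad). Left: grey deck along x, middle line y = 35, top at z = 58 mm. Right, at y = -68 mm: the speed lever, which swings along x
- petri_dish: Loose lidded petri dish, white and translucent, round, 89 mm diameter, 15 mm high, about 60 g; origin in the centre of its underside, z up. It starts flat on the shaker's deck between the rails, 35 to 65 mm short of the pins
- dish_seat (a point): On the shaker's deck: where the centre of the dish's underside is when the dish rests against both pins; in the shaker's frame x = 35, y = 35, z = 58 mm, axes as the shaker's. Two aluminium rails along x, 95 mm apart inside and 11 mm high, guide the dish; near end open; at the far end two steel pins (8 mm thick, 18 mm high, at x = 76, y = 9 and 61 mm)
- speed_lever (a joint): Angle (rad). 0 = off (the start), leaning 0.45 rad to the shaker's -x, the robot's side; 0.45 = first click, upright; 0.90 = second stop, leaning 0.45 rad to +x. Sprung: let go, it settles at 0, 0.45 or 0.90, whichever is nearest by (ridges at 0.225 and 0.675). A push of 5 to 8 N at the knob carries it over a ridge
- lever_grip (a point): Middle of the lever's knob, a black crossbar 15 mm thick, 37 mm long along the shaker's y, on an 8 mm steel rod; moves with the lever. 68 mm from the pivot, which lies at x = 0, y = -68, z = 30 mm in the shaker's frame: the knob goes from x = -30 to +30 mm, z 91 mm at the ends, 98 mm upright. Slotted plate below: z = 55.5 mm
- stain_bottle: Brown bottle with a black cap, 48 mm diameter, 104 mm high, standing to the right of the shaker, loose; origin centre of underside. To be left alone
- sample_cup: Cup with a red lid, 51 mm diameter, 56 mm high, standing to the right of the shaker, loose; origin centre of underside. To be left alone
- control_vial: Small vial with a green cap, 24 mm diameter, 45 mm high, standing to the left of the shaker, loose; origin centre of underside. To be left alone

How it is judged:
On the way, in this order (a step that is already met when the one before it is completed fails the run):
1. the dish has been pushed home against the pins while the lever is still off (horizontal distance between petri_dish and dish_seat below 0.005 m and value of joint speed_lever below 0.22 rad), for 0.2 s.
2. the lever has been pushed past its first click to the second stop (value of joint speed_lever above 0.82 rad), for 0.2 s.
At the end, for the whole second after the job is handed in: The lever rests at its second stop (joint above 0.82 rad), the dish lies flat and still on the deck (within 4 mm of deck height, 0.08 rad) with its centre within 5 mm of the seat against both pins (value of joint speed_lever above 0.82 rad and horizontal distance between petri_dish and dish_seat below 0.005 m and z of petri_dish in the frame of shaker between 0.054 and 0.062 m and angle between petri_dish's own z axis and vertical below 0.08 rad and linear speed of petri_dish below 0.01 m/s); the robot touches nothing.
It fails at once if the dish is lifted more than 8 mm off the deck (z of petri_dish in the frame of shaker above 0.066 m).
It fails at once if the dish is tipped by more than 0.25 rad (angle between petri_dish's own z axis and vertical above 0.25 rad).
It fails at once if the bottle is moved by more than 20 mm (distance of stain_bottle from where it was at the start of the episode above 0.02 m).
It fails at once if the cup is moved by more than 20 mm (distance of sample_cup from where it was at the start of the episode above 0.02 m).
It fails at once if the vial is moved by more than 20 mm (distance of control_vial from where it was at the start of the episode above 0.02 m).
It also fails if it takes over 43 s, if anything falls off the work surface, if the arm or the gripper's body presses on something with over 40 N, if the wrist force passes 120 N, or if a joint passes its speed limit or range.

## Working session

There is one attempt and no reset: what is moved stays moved. The work goes in short steps, Python scripts to look and compute and a tool call to move; the robot and the scene stay as the last step left them, time stands still between calls to the robot, and variables do not carry over. Pictures are saved under pics/ and viewed, about 8 in all and at most 12, crops included, and the job is handed in when it is done.

Besides the shell and the picture viewer there is one more tool, called after ">>>" as a command line: name --pt "numbers of a row" for each row, then --argument value for the rest. servo_tool: Moves the arm, as the interface text tells. Its arguments: {"type":"object","properties":{"motion":{"type":"array","items":{"type":"array","items":{"type":"number"}}},"force":{"type":"number"}},"required":["motion"]}

```bash
mkdir -p pics
python3 - <<'E'
from bench import *
import cv2,json
o=get_obs();print({k:(v if not hasattr(v,'tolist') else [round(float(a),4) for a in v.ravel()]) for k,v in o.items()})
for n in("scene","top","wrist"):
    p=camera_params(n);print(n,{k:(v.tolist() if hasattr(v,'tolist') else v) for k,v in p.items()})
for n in("scene","top"):
    cv2.imwrite(f"pics/{n}0.png",cv2.resize(grab_frame(n)[:,:,::-1],(800,600),interpolation=cv2.INTER_CUBIC))
E
```

```text
{'clock': 0.0, 'joints': [-1.3021, 0.4778, 0.0223, 1.5564, -0.0115, 1.1093, -0.0831], 'qvel': [-0.0012, -0.0008, 0.0003, -0.0017, -0.0009, -0.0004, -0.0017], 'tau': [-0.0001, -59.6435, 1.6079, -28.1192, 0.0125, 0.0092, 0.0], 'tcp_pos': [0.2483, 0.6274, 0.4037], 'orientation': [-0.9285, 1.3657, 0.9266], 'contact_force': [0.1032, 0.0391, -0.2568], 'moment': [0.0192, -0.0054, -0.0258], 'grip_width': 0.08517093445578898}
scene {'mtx': [[429.85360781856366, 0.0, 256.11036126330106], [0.0, 429.85360781856366, 190.16913732518864], [0.0, 0.0, 1.0]], 'world_to_cam': [[-0.8909309717343046, -0.4538599222083282, -0.015911461831588532, 0.6492692245178452], [-0.35535378623437214, 0.7185227565646616, -0.5978701655941833, 0.020444193521670685], [0.28278205426346287, -0.5270068493973966, -0.8014350194961322, 0.9132992572449108], [0.0, 0.0, 0.0, 1.0]]}
top {'mtx': [[415.95227259766847, 0.0, 262.11219461917113], [0.0, 415.95227259766847, 193.81312933386346], [0.0, 0.0, 1.0]], 'world_to_cam': [[0.015680388190297823, -0.9996761306931347, -0.02004393046796053, 0.3111266884157838], [-0.9804147035890978, -0.01143611245246526, -0.1966118620996121, 0.5862430589012949], [0.19631896090929146, 0.022734314469045256, -0.9802765000412482, 0.9515213122632652], [0.0, 0.0, 0.0, 1.0]]}
wrist {'mtx': [[297.3186396354542, 0.0, 257.606778098981], [0.0, 297.3186396354542, 192.4360044870528], [0.0, 0.0, 1.0]], 'T_tool_cam': [[0.00020477196967831057, -0.2846541841061498, 0.9586302486043835, 0.02997028067634583], [-0.0005307491929413004, -0.9586301646192098, -0.2846540457949616, 0.07292701479566777], [0.9999998381868539, -0.0004505030611417246, -0.0003473805654838505, 0.00036012776979987837], [0.0, 0.0, 0.0, 1.0]]}
```

View pics/top0.png

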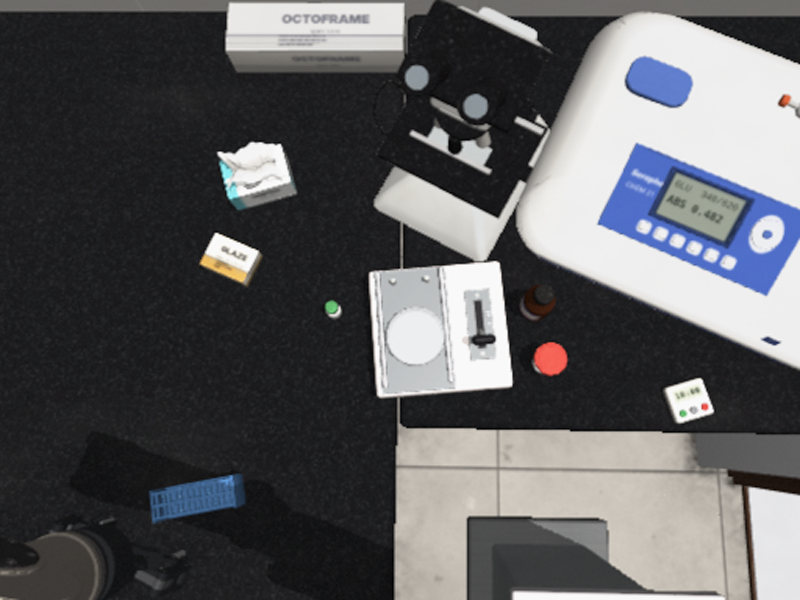

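View pics/scene0.png

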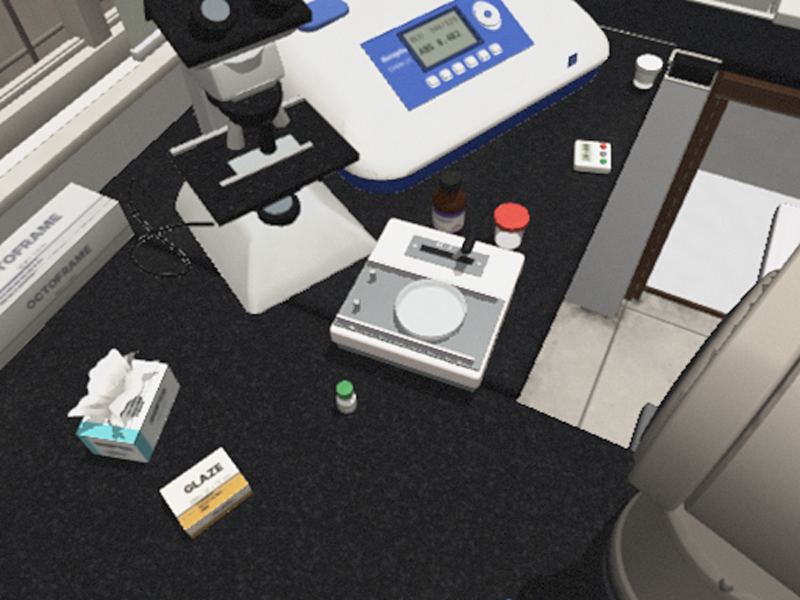

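Top view (800-px scale): shaker top corners (370,271), (499,262), (512,386) and (378,397); dish at (415,336), knob at (483,339), pins at (393,281) and (427,278). The bottle and cup are to the right, the vial to the left, and the microscope stands beyond the far edge.

```bash
cat > h.py <<'E'
import numpy as np
from bench import *
from scipy.optimize import least_squares
from scipy.spatial.transform import Rotation as R
def proj(n,P,s=1.5625):
    c=camera_params(n);P=np.atleast_2d(P);q=(c['world_to_cam'][:3,:3]@P.T).T+c['world_to_cam'][:3,3]
    u=(c['mtx']@q.T).T;return u[:,:2]/u[:,2:]*s
def back(n,uv,z,s=1.5625):
    c=camera_params(n);W=np.array(c['world_to_cam']);d=W[:3,:3].T@np.linalg.inv(c['mtx'])@np.r_[np.array(uv)/s,1]
    o=-W[:3,:3].T@W[:3,3];return o+d*(z-o[2])/d[2]
def S(p,P):  # shaker->world
    c,s=np.cos(p[2]),np.sin(p[2]);P=np.atleast_2d(P);return np.c_[p[0]+c*P[:,0]-s*P[:,1],p[1]+s*P[:,0]+c*P[:,1],P[:,2]]
E
python3 - <<'E'
from h import *
L=np.array([[.1,.1,.054],[.1,-.11,.054],[-.1,-.11,.054],[-.1,.1,.054],[.076,.061,.076],[.076,.009,.076],[-.03,-.068,.091]])
T=np.array([[370,271],[499,262],[512,386],[378,397],[393,281],[427,278],[483,339]])
Ls=np.array([[.1,-.11,.054],[-.1,-.11,.054],[.076,.061,.076],[.076,.009,.076]]);Ts=np.array([[400,219],[523,257],[355,304],[372,273]])
f=lambda p:np.r_[proj('top',S(p,L))-T].ravel()
g=lambda p:np.r_[(proj('scene',S(p,Ls))-Ts).ravel()]
for nm,fn in(('top',f),('scene',g),('both',lambda p:np.r_[f(p),g(p)])):
    r=least_squares(fn,[.65,.03,.1],loss='soft_l1');print(nm,r.x.round(4),fn(r.x).reshape(-1,2).round(1).tolist())
p=r.x;c,s=np.cos(p[2]),np.sin(p[2]);Q=np.array([[c,s],[-s,c]])
for n,uv in(('top',(415,336)),('scene',(430,308))):
    w=back(n,uv,.070);print('dish',w.round(4),'shaker',(Q@(w[:2]-p[:2])).round(4))
print('bottle',back('top',(541,294),.104),'cup',back('top',(550,358),.056),'vial',back('top',(332,307),.045))
o=get_obs();M=R.from_rotvec(o['orientation']).as_matrix();print(M.round(3));
E
```

```text
top [0.5442 0.2772 0.0932] [[-2.0, -0.2], [0.9, -1.8], [1.7, 0.6], [-1.5, 0.5], [-0.0, -0.7], [-0.5, -0.4], [0.9, 1.1]]
scene [0.542  0.2823 0.0807] [[-9.1, -1.1], [3.8, 0.4], [0.1, -0.3], [-0.1, 0.6]]
both [0.5436 0.2788 0.0881] [[-2.7, -0.2], [0.3, -1.1], [0.3, 1.4], [-2.9, 0.6], [-0.9, -0.5], [-1.3, -0.1], [-0.3, 1.7], [-9.7, -2.9], [3.1, -2.3], [0.5, -2.4], [-0.1, -1.4]]
dish [0.5286 0.3098 0.07  ] shaker [-0.0123  0.0322]
dish [0.5277 0.3097 0.07  ] shaker [-0.0132  0.0322]
bottle [0.58908755 0.12253604 0.104     ] cup [0.49921481 0.10242106 0.056     ] vial [0.57702877 0.44240683 0.045     ]
[[-0.001 -0.93   0.368]
 [-0.002  0.368  0.93 ]
 [-1.    -0.    -0.002]]
```

>>> servo_tool --pt "0 -0.039 -0.028 -7 0.3" --pt "0 -0.078 -0.056 -14 0.3" --pt "0 -0.117 -0.084 -21 0.3" --pt "0 -0.156 -0.112 -26.8 0.3" --pt "0 -0.195 -0.14 -26.8 0.3" --pt "0 -0.234 -0.168 -26.8 0.3" --pt "0 -0.273 -0.196 -26.8 0.3" --pt "0 -0.312 -0.224 -26.8 0.3"

```text
clock: 0.9
tcp_pos: [0.4566, 0.3024, 0.4041]
orientation: [-1.277, 1.167, 1.276]
contact_force: [0.3, -0.9, -0.7]
grip_width: 0.0301
```

```bash
cat >> h.py <<'E'
p0=np.array([.5438,.278,.091])
def st(p=p0):
    o=get_obs();M=R.from_rotvec(o['orientation']).as_matrix();t=np.array(o['tcp_pos']);c,s=np.cos(p[2]),np.sin(p[2])
    Q=np.array([[c,s],[-s,c]]);d=Q@(t[:2]-p[:2])
    print('t',round(o['clock'],2),'tcp',t.round(4),'in shaker',d.round(4),'tip z',round(t[2]-.173,4),'zaz-err deg',round(np.degrees(np.arctan2(M[1,2],M[0,2])-np.pi/2-p[2]),2),'F',np.array(o['contact_force']).round(2),'w',round(o['grip_width'],4),'tilt',M[2].round(3))
    return o,M,t
E
python3 -c "
from h import *
st()"
```

```text
t 0.9 tcp [0.4566 0.3024 0.4041] in shaker [-0.0846  0.0322] tip z 0.2311 zaz-err deg 0.0 F [ 0.33 -0.88 -0.71] w 0.0301 tilt [-1.     0.001 -0.002]
```

>>> servo_tool --pt "0.04 0.005 0.002 0 0.3" --pt "0.08 0.005 0.002 0 0.3" --pt "0.12 0.005 0.002 0 0.3" --pt "0.14 0.005 0.002 0 0.3" --pt "0.14 0.005 0.002 0 0.3"

```text
clock: 1.4
tcp_pos: [0.4501, 0.3027, 0.2609]
orientation: [-1.277, 1.174, 1.278]
contact_force: [-0.5, -0.8, -0.5]
grip_width: 0.0301
```

```bash
python3 -c "
from h import *
import cv2
st()
a=grab_frame('wrist');b=grab_frame('scene')[100:292,180:372]
cv2.imwrite('pics/w1.png',np.hstack([cv2.resize(a,(512,384)),cv2.resize(b,(384,384)) ])[:,:800,::-1])"
```

```text
t 1.4 tcp [0.4501 0.3027 0.2609] in shaker [-0.0911  0.0331] tip z 0.0879 zaz-err deg 0.01 F [-0.46 -0.82 -0.46] w 0.0301 tilt [-1.     0.007 -0.006]
```

View pics/w1.png

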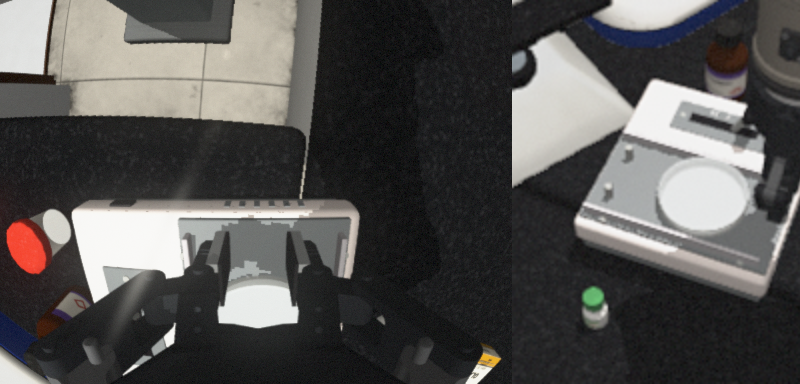

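Wrist view: the fingertips (cols 215 and 290) sit between the rails (185 and 343), just behind the dish's near edge at row 285. The deck midline is about 3 mm to the tool's left. Lowering to feel for the deck.

>>> servo_tool --pt "0.01 0 0.002 0 0.3" --pt "0.018 0 0.002 0 0.3" --pt "0.02 0 0.002 0 0.3" --pt "0.022 0 0.002 0 0.3" --pt "0.022 0 0.002 0 0.3"

```text
clock: 2.0
tcp_pos: [0.4513, 0.3057, 0.2422]
orientation: [-1.277, 1.167, 1.276]
contact_force: [1.0, 0.6, -0.5]
grip_width: 0.0301
```

>>> servo_tool --pt "0.001 0 0 0 0.3" --pt "0.002 0 0 0 0.3" --pt "0.003 0 0 0 0.3" --pt "0.003 0 0 0 0.3"

```text
clock: 2.4
tcp_pos: [0.4512, 0.3056, 0.2391]
orientation: [-1.277, 1.167, 1.276]
contact_force: [0.9, -0.4, 0.3]
grip_width: 0.0297
```

```bash
python3 -c "
from h import *
import cv2
st()
a=grab_frame('wrist')[170:320,140:380];b=grab_frame('scene')[130:250,250:370]
cv2.imwrite('pics/w2.png',np.hstack([cv2.resize(a,(480,300)),cv2.resize(b,(300,300)) ])[:,:800,::-1])"
```

```text
t 2.4 tcp [0.4512 0.3056 0.2391] in shaker [-0.0897  0.0359] tip z 0.0661 zaz-err deg -0.0 F [ 0.87 -0.4   0.32] w 0.0297 tilt [-1.     0.001 -0.002]
```

View pics/w2.png

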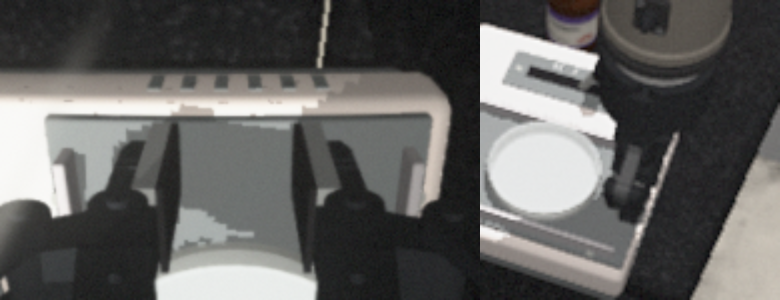

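The fingers are centred between the rails, 15 mm or so behind the dish, and show no deck contact yet. Keep feeling downwards.

>>> servo_tool --pt "0.0015 0 0 0 0.3" --pt "0.003 0 0 0 0.3" --pt "0.0045 0 0 0 0.3" --pt "0.0045 0 0 0 0.3"

```text
clock: 2.9
tcp_pos: [0.4512, 0.3056, 0.2345]
orientation: [-1.277, 1.168, 1.276]
contact_force: [-0.2, 0.2, -0.8]
grip_width: 0.0298
```

>>> servo_tool --pt "0.0015 0 0 0 0.3" --pt "0.003 0 0 0 0.3" --pt "0.003 0 0 0 0.3"

```text
clock: 3.2
tcp_pos: [0.4511, 0.3056, 0.2313]
orientation: [-1.277, 1.168, 1.276]
contact_force: [-0.5, 0.3, 0.8]
grip_width: 0.0298
```

>>> servo_tool --pt "0.001 0 0 0 0.3" --pt "0.002 0 0 0 0.3" --pt "0.002 0 0 0 0.3"

```text
clock: 3.5
tcp_pos: [0.4512, 0.3056, 0.231]
orientation: [-1.277, 1.168, 1.276]
contact_force: [-5.9, -3.6, 19.1]
grip_width: 0.0299
```

>>> servo_tool --pt "0.001 0 0 0 0.3" --pt "0.002 0 0 0 0.3" --pt "0.002 0 0 0 0.3"

```text
clock: 3.8
tcp_pos: [0.4512, 0.3056, 0.231]
orientation: [-1.276, 1.168, 1.276]
contact_force: [-6.2, -3.8, 21.8]
grip_width: 0.0297
```

Deck felt at TCP z = 0.231 (tip offset 173 mm confirmed). Raise 5 mm, then push.

>>> servo_tool --pt "-0.005 0 0 0 0.3" --pt "-0.005 -0.01 0 0 0.3" --pt "-0.005 -0.02 0 0 0.3" --pt "-0.005 -0.028 0 0 0.3" --pt "-0.005 -0.036 0 0 0.3" --pt "-0.005 -0.044 0 0 0.3" --pt "-0.005 -0.052 0 0 0.3" --pt "-0.005 -0.058 0 0 0.3"

```text
clock: 4.6
tcp_pos: [0.5099, 0.3108, 0.2356]
orientation: [-1.276, 1.168, 1.276]
contact_force: [0.6, -0.3, -0.7]
grip_width: 0.0297
```

```bash
python3 -c "
from h import *
import cv2
st()
a=grab_frame('top')[155:265,225:345];b=grab_frame('scene')[130:250,205:325]
cv2.imwrite('pics/w3.png',np.hstack([cv2.resize(a,(400,367)),cv2.resize(b,(367,367)) ])[:,:800,::-1])"
```

```text
t 4.6 tcp [0.5099 0.3108 0.2356] in shaker [-0.0308  0.0358] tip z 0.0626 zaz-err deg -0.05 F [ 0.58 -0.29 -0.69] w 0.0297 tilt [-1.     0.002 -0.002]
```

View pics/w3.png

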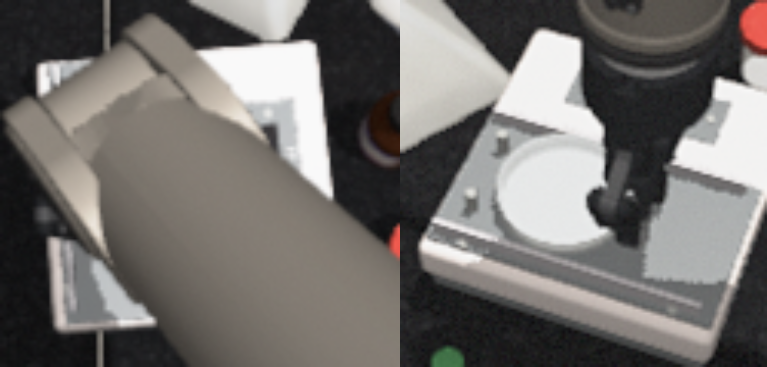

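The dish is flat and moving ahead of the fingers, a little short of both pins. Creep until the pins push back.

>>> servo_tool --pt "0 -0.003 0 0 0.3" --pt "0 -0.006 0 0 0.3" --pt "0 -0.009 0 0 0.3" --pt "0 -0.009 0 0 0.3"

```text
clock: 5.1
tcp_pos: [0.5194, 0.3115, 0.2359]
orientation: [-1.276, 1.167, 1.274]
contact_force: [0.5, 0.1, 0.0]
grip_width: 0.03
```

>>> servo_tool --pt "0 -0.0015 0 0 0.3" --pt "0 -0.003 0 0 0.3" --pt "0 -0.003 0 0 0.3"

```text
clock: 5.4
tcp_pos: [0.5224, 0.3119, 0.2359]
orientation: [-1.276, 1.167, 1.275]
contact_force: [0.1, -1.0, -0.3]
grip_width: 0.03
```

>>> servo_tool --pt "0 -0.0015 0 0 0.3" --pt "0 -0.003 0 0 0.3" --pt "0 -0.003 0 0 0.3"

```text
clock: 5.7
tcp_pos: [0.5239, 0.3125, 0.2356]
orientation: [-1.275, 1.17, 1.278]
contact_force: [-7.0, -0.5, 3.9]
grip_width: 0.0299
```

>>> servo_tool --pt "0 -0.001 0 0 0.3" --pt "0 -0.002 0 0 0.3" --pt "0 -0.002 0 0 0.3"

```text
clock: 6.0
tcp_pos: [0.5245, 0.3127, 0.2354]
orientation: [-1.275, 1.174, 1.281]
contact_force: [-7.6, -1.2, 6.3]
grip_width: 0.0298
```

```bash
python3 -c "
from h import *
import cv2
st()
b=grab_frame('scene')[130:250,205:325]
cv2.imwrite('pics/w4.png',cv2.resize(b,(480,480))[:,:,::-1])"
```

```text
t 6.0 tcp [0.5245 0.3127 0.2354] in shaker [-0.016   0.0363] tip z 0.0624 zaz-err deg 0.0 F [-7.57 -1.18  6.3 ] w 0.0298 tilt [-1.     0.009 -0.003]
```

View pics/w4.png

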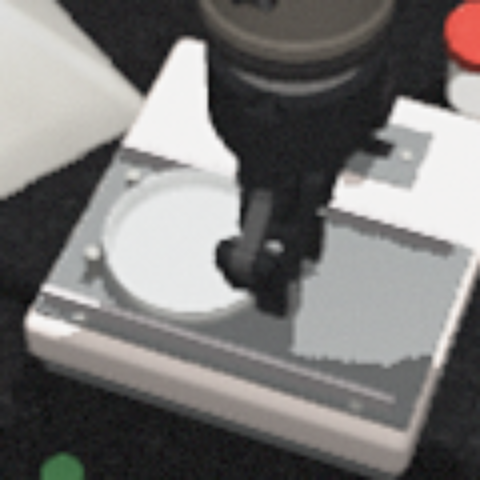

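The dish touches both pins (100,175 and 92,253) at about 7 N, lies flat, and the lever is still off. Back off, rise, go over to behind the knob.

>>> servo_tool --pt "0 0.01 0 0 0.3" --pt "0 0.025 0 0 0.3" --pt "0 0.054 0 0 0.3" --pt "-0.03 0.056 0 0 0.62" --pt "-0.06 0.056 0 0 0.62" --pt "-0.06 0.056 -0.05 0 0.62" --pt "-0.06 0.056 -0.103 0 0.62" --pt "-0.06 0.056 -0.103 0 0.62"

```text
clock: 6.85
tcp_pos: [0.4794, 0.1982, 0.2965]
orientation: [-1.271, 1.18, 1.272]
contact_force: [0.0, -0.5, 0.3]
grip_width: 0.0162
```

```bash
python3 -c "
from h import *
import cv2
st()
a=grab_frame('wrist');b=grab_frame('scene')[110:250,205:345]
cv2.imwrite('pics/w5.png',np.hstack([cv2.resize(a[150:384,100:412],(512,384)),cv2.resize(b,(280,280))[:,:].repeat(1,0) if 0 else cv2.copyMakeBorder(cv2.resize(b,(280,280)),0,104,0,0,0)])[:,:800,::-1])"
```

```text
t 6.85 tcp [0.4794 0.1982 0.2965] in shaker [-0.0714 -0.0736] tip z 0.1235 zaz-err deg -0.52 F [ 0.03 -0.46  0.34] w 0.0162 tilt [-1.     0.008 -0.007]
```

View pics/w5.png

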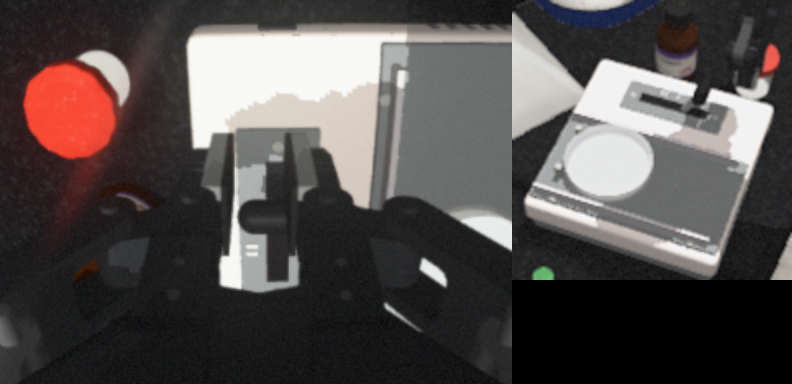

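The dish is still against its pins. The knob's slot (col 277) is about 6 mm to the tool's left of the finger centre (col 260), as computed. Shift and lower.

>>> servo_tool --pt "0.01 0 0.006 0.5 0.62" --pt "0.03 0 0.006 0.5 0.62" --pt "0.043 0 0.006 0.5 0.62" --pt "0.043 0 0.006 0.5 0.62"

```text
clock: 7.35
tcp_pos: [0.477, 0.2102, 0.2512]
orientation: [-1.267, 1.182, 1.274]
contact_force: [0.6, -0.0, 0.1]
grip_width: 0.0163
```

```bash
python3 -c "
from h import *
st()"
```

```text
t 7.35 tcp [0.477  0.2102 0.2512] in shaker [-0.0727 -0.0614] tip z 0.0782 zaz-err deg -0.6 F [ 0.62 -0.01  0.09] w 0.0163 tilt [-1.     0.011 -0.005]
```

>>> servo_tool --pt "0 0 -0.005 -0.6 0.62" --pt "0 -0.01 -0.005 -0.6 0.62" --pt "0 -0.02 -0.005 -0.6 0.62" --pt "0 -0.03 -0.005 -0.6 0.62" --pt "0 -0.04 -0.005 -0.6 0.62" --pt "0 -0.05 -0.005 -0.6 0.62" --pt "0 -0.06 -0.005 -0.6 0.62" --pt "0 -0.066 -0.005 -0.6 0.62"

```text
clock: 8.15
tcp_pos: [0.5443, 0.2107, 0.2506]
orientation: [-1.274, 1.176, 1.281]
contact_force: [-1.6, -0.6, 0.9]
grip_width: 0.0161
```

```bash
python3 -c "
from h import *
st()"
```

```text
t 8.15 tcp [0.5443 0.2107 0.2506] in shaker [-0.0057 -0.0671] tip z 0.0776 zaz-err deg -0.02 F [-1.64 -0.56  0.86] w 0.0161 tilt [-1.     0.011 -0.005]
```

>>> servo_tool --pt "0 -0.005 0 0 0.62" --pt "0 -0.01 0 0 0.62" --pt "0 -0.014 0 0 0.62" --pt "0 -0.016 0 0 0.62" --pt "0 -0.016 0 0 0.62"

```text
clock: 8.65
tcp_pos: [0.5604, 0.2121, 0.2504]
orientation: [-1.275, 1.176, 1.281]
contact_force: [0.2, 0.8, 0.1]
grip_width: 0.0163
```

>>> servo_tool --pt "0 -0.001 0 0 0.62" --pt "0 -0.002 0 0 0.62" --pt "0 -0.002 0 0 0.62"

```text
clock: 8.95
tcp_pos: [0.5625, 0.2122, 0.2504]
orientation: [-1.275, 1.176, 1.281]
contact_force: [0.2, 0.1, -0.1]
grip_width: 0.0161
```

No force now, so the lever has snapped ahead of the fingers. Retreat and look.

>>> servo_tool --pt "0 0.015 0 0 0.62" --pt "0 0.04 0 0 0.62" --pt "-0.01 0.07 0 0 0.62" --pt "-0.05 0.085 0 0 0.62" --pt "-0.09 0.09 0 0 0.62" --pt "-0.13 0.09 0 0 0.62" --pt "-0.15 0.09 0.04 0 0.62" --pt "-0.15 0.09 0.09 0 0.62"

```text
clock: 9.75
tcp_pos: [0.4677, 0.2937, 0.4053]
orientation: [-1.271, 1.172, 1.273]
contact_force: [0.4, 0.8, -0.2]
grip_width: 0.0167
```

>>> servo_tool --pt "0 0 0.05 0 0.62" --pt "0 0 0.1 0 0.62" --pt "0 0 0.15 0 0.62" --pt "0 0 0.2 0 0.62" --pt "0 0 0.2 0 0.62"

```text
clock: 10.25
tcp_pos: [0.4465, 0.5004, 0.4042]
orientation: [-1.274, 1.165, 1.284]
contact_force: [-0.4, -0.5, -1.0]
grip_width: 0.0163
```

```bash
python3 -c "
from h import *
import cv2
st()
a=grab_frame('top')[155:265,225:357];b=grab_frame('scene')[120:250,205:335]
cv2.imwrite('pics/w6.png',np.hstack([cv2.resize(a,(440,367)),cv2.resize(b,(360,367)) ])[:,:800,::-1])
for a in(0,.45,.9):
    q=np.array([.068*np.sin(a-.45),-.068,.03+.068*np.cos(a-.45)]);w=S(p0,q)
    print(a,((proj('top',w,1)-[225,155])*440/132).round(),((proj('scene',w,1)-[205,120])*[360/130,367/130]+[440,0]).round())
w=S(p0,[.035,.035,.073]);print(((proj('top',w,1)-[225,155])*440/132).round(),((proj('scene',w,1)-[205,120])*[360/130,367/130]+[440,0]).round())
"
```

```text
t 10.25 tcp [0.4465 0.5004 0.4042] in shaker [-0.0767  0.2303] tip z 0.2312 zaz-err deg 0.21 F [-0.4  -0.51 -0.99] w 0.0163 tilt [-1.     0.006  0.003]
0 [[281. 209.]] [[703. 101.]]
0.45 [[278. 166.]] [[666.  84.]]
0.9 [[273. 126.]] [[628.  80.]]
[[128. 135.]] [[570. 197.]]
```

View pics/w6.png

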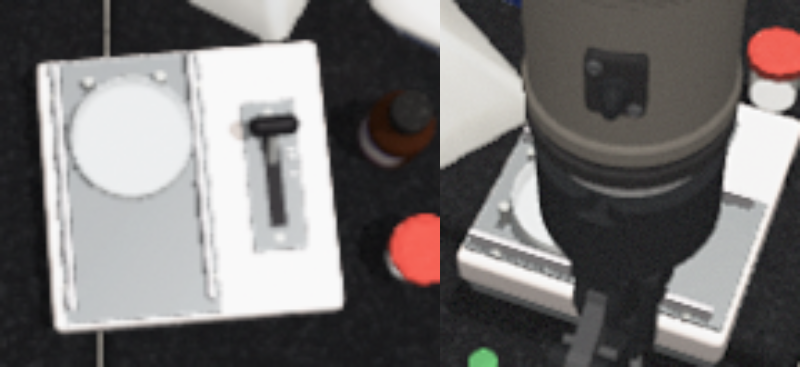

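In the top view the knob is at (273,126), matching the 0.90 rad prediction. The dish centre is at (131,136) against a seat prediction of (128,135), about 2 mm off, and it touches both pins. The bottle, cup and vial look undisturbed.

```bash
python3 -c "
from bench import *
print(hand_in())"
```

```text
the job is handed in; nothing more can be done
None
```

The shaker is set for a fast run and the job is handed in, at about 10.3 s of the 43 s allowed; no verdict was reported.

- **Dish:** I pushed it flat along the deck with two partly open fingertips until the pins pushed back with about 7 N, while the lever was still off. In the last top view it touches both pins. Its centre is about 2 mm from the computed seat, which is within the calibration error.
- **Lever:** I pushed it past the first click, and it snapped over to the second stop. In the last top view the knob sits exactly where the 0.90 rad position projects.
- **Bottle, cup and vial:** the bottle and cup look undisturbed in the last pictures. Only part of the vial shows there, where it appeared before, and I did not measure any of the three.
- **Arm at the end:** it was clear of everything, with contact force at the noise level of about 1 N.
- **Checks that disagreed or fell short:** the two cameras differed by up to 5 mm on the shaker's position when fitted separately. The finger contacts agreed with the pose I used to within about 2 mm. The arm hid most of the deck and lever in the last scene-camera picture, so the final check rests mainly on the top view.

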